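# Hang the tube carrier on the hook under the light bar

## Task

Hang the tube carrier with the teal handle by its handle on the twin-prong hook under the light bar, behind the upturned tips, so that it hangs free and level. Keep it upright all the way and, as the hook's height is not known, lower it by feel: let the hook take weight gently while you still hold the handle for a moment, without pressing hard, and only then let go. Leave everything else where it stands.

Things in the scene. Friction and masses are not known exactly. Their poses are not given: they have to be found in the camera images.
- carrier: Tube carrier to hang, TEAL handle: beige rack 160 x 80 mm (x, y) full of purple-capped tubes, caps up to 78 mm; 0.25 to 0.5 kg, balanced. Origin: centre of the underside, z up, x along rack and handle. Handle: level bar along x, 150 long, 12 wide, 10 high, underside 163 mm above the origin, on legs 10 x 12 mm at x = +-70. Either way round will do.
- carrier_grip (a point): Middle of the teal bar (168 mm above the carrier's underside), the place to grip; axes as the carrier's. The opening under the bar is 130 mm long (x), 85 mm high (from the caps to the bar) and open to both sides (y).
- station: Fixed hanging station on the left of the bench, turned a little. Origin on the bench below where the bar's middle should hang; x away from the robot at yaw 0, z up. Base plate 8 mm thick, 200 x 270 mm, centre x 30, y 75. Telescopic steel column, 26 mm thick, at x 0, y 85, firmly clamped, carries the twin-prong hook; its height varies and is NOT measured.
- hang_point (a point): On the station's axis, 200 mm up: the bar's middle hangs here with the hook lowest, up to 35 mm higher otherwise; station's axes. Prongs: level, 10 mm thick, at x = -45 and 45, from a cross bar at y 85 to upturned tips at y -30 to -43, tips 18 mm above the prongs' top line, which lies 195 to 230 mm above the bench and does not give way.
- approach (a point): On the station's axis 264 mm up, its axes. The bar goes across both prongs, along station x: bring it in from the -y side along +y, prongs passing through the opening under the bar, then lower. With the bar's middle at this height, tips and caps clear (about 10 mm) whatever the hook's height.
- light (a point): Middle of the underside of the white light bar over the hook, 389 mm up, 70 mm (station x) by 340 mm (y), 26 mm thick, on a thin upright rod at station x 100, y 170. A vertical gripper holding the handle does not fit below it; one leaning 30 to 45 degrees along the handle, wrist towards the robot (station -x), does.
- other_carrier: A bystander: the same carrier with an ORANGE handle; origin and axes likewise. To be left alone.
- bottle: Bystander: white reagent bottle, 56 mm thick, 130 mm tall, blue cap. Origin: centre of its underside.
- pot: Bystander: clear specimen pot with yellow cap, 52 mm thick, 60 mm tall. Origin: centre of its underside.
- scanner: Bystander: white and teal hand-held barcode scanner lying on its side, about 100 x 160 x 50 mm. Origin on its underside under the rear of its head.

How it is judged:
On the way, in this order (a step that is already met when the one before it is completed fails the run):
1. the teal carrier is lifted clear of the bench in the fingers (height (world z) of carrier above 0.03 m and contact force between the fingers and carrier above 1 N and contact force between carrier and station below 0.1 N), for 0.2 s.
2. the hook bears on the handle while the fingers still hold it, behind the tips (contact force between carrier and station above 1 N and contact force between the fingers and carrier above 2 N and y of carrier_grip in the frame of hang_point between -0.03 and 0.075 m and linear speed of carrier below 0.03 m/s), for 0.15 s.
At the end, for the whole second after the job is handed in: The teal carrier hangs by its handle on both prongs, between tips and cross bar: bar's middle within 22 mm of the hang point along x, -30 to 75 mm along y, 192 to 250 mm up, in line within 0.25 rad, level within 0.12 rad, borne by the hook, released, at rest (x of carrier_grip in the frame of hang_point between -0.022 and 0.022 m and y of carrier_grip in the frame of hang_point between -0.03 and 0.075 m and height (world z) of carrier_grip between 0.192 and 0.25 m and angle between the x axis of carrier and the x axis of station, either way round below 0.25 rad and angle between carrier's own z axis and vertical below 0.12 rad and contact force between carrier and station above 1.5 N and contact force between the fingers and carrier below 0.05 N and linear speed of carrier below 0.02 m/s); the robot touches nothing.
It fails at once if the carrier is tipped more than 0.4 rad from upright (angle between carrier's own z axis and vertical above 0.4 rad).
It fails at once if the carrier strikes or presses the hook or its station with more than 35 N (contact force between carrier and station above 35 N).
It fails at once if the orange-handled carrier is moved more than 15 mm (distance of other_carrier from where it was at the start of the episode above 0.015 m).
It fails at once if the bottle, pot or scanner is moved more than 15 mm (distance of any of bottle, pot, scanner from where it was at the start of the episode above 0.015 m).
It also fails if it takes over 72 s, if anything falls off the work surface, if the arm or the gripper's body presses on something with over 40 N, if the wrist force passes 120 N, or if a joint passes its speed limit or range.

## Robot

A 6-joint arm with a two-finger parallel gripper is mounted at the origin on the work surface. World frame = base frame: x ahead of the robot, y to its left, z up, the work surface at z = 0. Lengths are in m, angles in rad, forces in N, time in s.
With the tool pointing down it reaches from about 0.375 to 0.9 m from the base axis. Payload 3.1 kg.
Tool frame: the origin (TCP) lies on the front face of the gripper's body, between the roots of the fingers; the fingertips stand 73 mm ahead of it and the grasp point (between the pads) lies 54 mm ahead of it (manip.tips_ahead is the distance from the TCP to the fingertips, in m); z points along the fingers, y is the line along which they close (so a half turn about z gives the same grasp; the last joint's range is limited). The gripper opens to 85 mm and grips with 20 to 120 N. Pads are 22 mm wide; open, the fingers measure 114 mm over their backs; the gripper's body (76 mm by 85 mm) begins 54 mm behind the grasp point. The pads swing forward as they close: fully open they stand 13 mm farther back than shut.
Start: joints at [-1.296, 0.527, 1.433, -0, 1.181, -0.178], TCP at [0.273, -0.562, 0.304] pointing down, gripper open.
Joint ranges: [-3.08, 3.08], [-0.75, 2.2], [0.22, 2.44], [-1.43, 4.57], [0, 2.65], [-2.85, 2.85]. Speed limits (rad/s): [2.79, 2.79, 3.14, 3.14, 3.14, 3.14].

## Interface

Orientations are given as a unit quaternion [x, y, z, w].
In Python, from station import sense, eyes, workorder, manip gives the robot as it stands.
- The arm moves only by the shell command python3 -m inch 'ROWS' [OPENING] [FORCE]. ROWS is JSON, a list of rows, each an object of numbers: "dx", "dy", "dz": the shift along the tool's x, y, z in cm; "wx", "wy", "wz": the turn, a rotation vector about the tool's x, y, z in degrees. In form: [{"dx": .., "dy": .., "dz": .., "wx": .., "wy": .., "wz": ..}, ...]. A call has 1 to 10 rows; each row shifts and turns the commanded pose from where the row before left it, along the tool's axes as they then stand; what a row does not reach is not made up. A row lasts 1/8 s, in which the tool goes at most 62.5 mm and 10.7 degrees, less where a joint would pass 70% of its speed; a pose out of reach is approached as far as the arm can. A call with a gripper value outside its range is refused whole. OPENING is the opening, from 0 (shut) to 1 (fully open), set as the call begins (- or left out, the last holds). The fingers move at their own pace and stop on an object; FORCE is the grip in N (left out, the last holds). Time passes only in rows, so rows that do not move let the fingers close. It gives the time, the measured TCP pose, the force, the opening and the grip force at its end, in the units of the state.
- sense(): the state, without advancing time (a new reading comes with each control period).
- eyes.snapshot(name): name is "scene" or "top"; returns the picture (420x560x3 uint8, red, green, blue); there is no depth.
- eyes.camera_params(name): a dict with "fx", "fy", "cx", "cy" (pixels), "rvec" (rotation vector, rad) and "tvec" (3), from world to camera coordinates, as OpenCV has them. Camera axes: x right, y down, z forward; pixel columns grow to the right and rows downward; lengths in m; the calibration is good to about 2 mm. A picture is of the moment at which its call begins. camera_params takes no time and is no camera call.
- workorder.sign_off(): hands the job in; it is judged then, once.
The state is a dict: "t": time; "q": joint angles; "qd": joint speeds; "tau": joint torques, N m; "tcp_pos": TCP position; "tool_rot": TCP orientation; "force": force on the tool from outside, world axes, zero at the start; "ft_torque": the same for the moment, N m; "finger_gap": opening from 0.0 (shut) to 1.0 (fully open); "gripper_force": force on a finger pad.
Only numpy, scipy, OpenCV 4.12 (cv2) and the standard library are available. Lean on these libraries where they do the work, as an engineer would, in place of code of your own. Each camera call takes 0.05 s, during which the arm holds its last target. There are 200 camera calls.

## Working session

There is one attempt and no reset: what is moved stays moved. The work goes in short steps, Python scripts to look and compute and a shell command to move; the robot and the scene stay as the last step left them, time stands still between calls to the robot, and variables do not carry over. Pictures are saved under pics/ and viewed, at most 12 in all, crops included, and the job is handed in when it is done.

```bash
ls; mkdir -p pics; python3 - <<'E'
from station import sense, eyes, workorder, manip
import cv2,numpy as np
for n in("scene","top"):
    im=eyes.snapshot(n); cv2.imwrite(f"pics/{n}0.png",im[:,:,::-1]); np.save(f"pics/{n}0.npy",im)
    print(n,eyes.camera_params(n))
s=sense(); print(s)
E
```

```text
pics
scene {'fx': 402.07113058347284, 'fy': 402.07113058347284, 'cx': 279.9002172101962, 'cy': 210.02642237298164, 'rvec': array([ 2.21781429,  1.29508144, -0.41488567]), 'tvec': array([-0.29906643, -0.23085629,  1.52287219])}
top {'fx': 383.6138933487142, 'fy': 383.6138933487142, 'cx': 284.73786148229294, 'cy': 214.04128311366685, 'rvec': array([ 2.12741174, -2.11181955,  0.20847527]), 'tvec': array([0.04008673, 0.58842239, 1.33249989])}
{'t': 0.1, 'q': array([-1.29654120e+00,  5.28353696e-01,  1.43378057e+00, -1.25499927e-06,
        1.18144308e+00, -1.78479663e-01]), 'qd': array([ 0.00076665, -0.00275316, -0.00163148, -0.00093333, -0.00174569,
       -0.001021  ]), 'tau': array([-4.63773267e-05, -4.43304527e+01, -1.78586054e+01, -1.81982427e-04,
        3.87387903e-03, -6.91992128e-06]), 'tcp_pos': array([ 0.27328718, -0.56151073,  0.3030413 ]), 'tool_rot': array([ 9.74487588e-01,  2.24439201e-01, -4.80827772e-05, -9.91182869e-04]), 'force': array([ 0.34688786, -0.50855634,  0.0288783 ]), 'ft_torque': array([-0.0452574 ,  0.01895109, -0.01772903]), 'gripper_force': 0.0, 'finger_gap': 0.9994220070712789}
```

View pics/scene0.png

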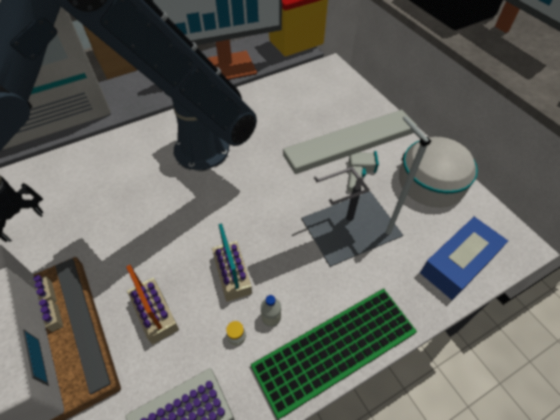

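View pics/top0.png

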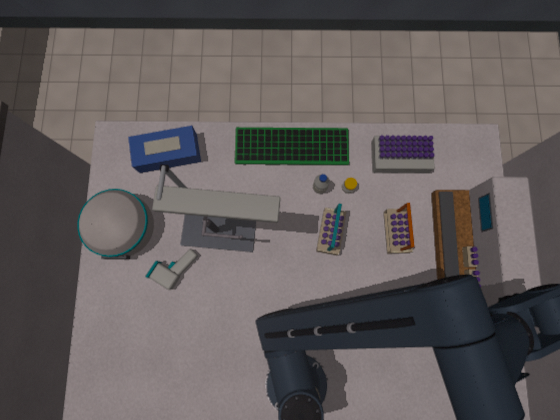

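The scene picture shows the teal handle at about (230,255), the orange one at (143,295), the station plate at (350,225) and the light bar at (350,140). In the top picture teal is at (336,227), the light bar spans (160..280, 190..220), and the bottle and pot lie just beyond the carrier.

```bash
cat > h.py <<'E'
import cv2,numpy as np
from scipy.spatial.transform import Rotation as R
from station import sense, eyes, manip
def cam(n):
    p=eyes.camera_params(n); K=np.array([[p['fx'],0,p['cx']],[0,p['fy'],p['cy']],[0,0,1]])
    return K,cv2.Rodrigues(np.array(p['rvec']))[0],np.array(p['tvec'])
def ray(n,uv):
    K,r,t=cam(n); d=r.T@np.linalg.solve(K,[uv[0],uv[1],1.]); return -r.T@t,d
def onz(n,uv,z):
    c,d=ray(n,uv); return c+d*(z-c[2])/d[2]
def proj(n,P):
    K,r,t=cam(n); q=K@(r@np.array(P)+t); return q[:2]/q[2]
def tri(uva,uvb):
    a,d=ray('scene',uva); b,e=ray('top',uvb); s=np.linalg.lstsq(np.c_[d,-e],b-a,rcond=None)[0]
    p,q=a+s[0]*d,b+s[1]*e; return (p+q)/2,np.linalg.norm(p-q)
def blob(n,im,lo,hi,box):
    m=cv2.inRange(cv2.cvtColor(im,cv2.COLOR_RGB2HSV),lo,hi); k=np.zeros_like(m); x0,y0,x1,y1=box; k[y0:y1,x0:x1]=m[y0:y1,x0:x1]
    c=cv2.findContours(k,cv2.RETR_EXTERNAL,cv2.CHAIN_APPROX_NONE)[0]; return max(c,key=cv2.contourArea),k
E
python3 - <<'E'
from h import *
np.set_printoptions(precision=4,suppress=True)
S=np.load('pics/scene0.npy');T=np.load('pics/top0.npy')
for n,im,box in(('top',T,(315,195,355,260)),('scene',S,(205,215,260,300))):
    c,k=blob(n,im,(80,90,50),(100,255,255),box)
    r=cv2.minAreaRect(c); print(n,'teal',r,cv2.boxPoints(r).tolist())
    b=cv2.boxPoints(r); e=sorted([((b[i]+b[(i+1)%4])/2).tolist() for i in range(4)],key=lambda p:np.hypot(*(np.array(p)-r[0])))[2:]
    print('ends z.173',[onz(n,p,.173) for p in e], 'ctr',onz(n,r[0],.170))
# light bar
K=(140,170,300,235)
c,k=blob('top',T,(0,0,130),(180,40,255),(158,185,285,225)); print(cv2.contourArea(c))
vis=np.vstack([cv2.resize(T[150:270,120:380],None,fx=3,fy=2.4),]);cv2.imwrite('pics/a.png',np.ascontiguousarray(cv2.resize(T[140:270,130:370],None,fx=3.3,fy=3.3,interpolation=cv2.INTER_CUBIC)[:,:,::-1]))
cv2.imwrite('pics/b.png',cv2.resize(S[100:280,200:440],None,fx=3.3,fy=3.3,interpolation=cv2.INTER_CUBIC)[:,:,::-1])
E
```

```text
top teal ((334.6025695800781, 226.92864990234375), (5.552299499511719, 47.396446228027344), 10.17551040649414) [[327.6834716796875, 249.76368713378906], [336.05670166015625, 203.1127166748047], [341.52166748046875, 204.09361267089844], [333.1484375, 250.7445831298828]]
ends z.173 [array([ 0.6022, -0.1355,  0.173 ]), array([ 0.4462, -0.1051,  0.173 ])] ctr [ 0.5238 -0.1205  0.17  ]
scene teal ((229.31820678710938, 255.12818908691406), (64.97769165039062, 5.577272415161133), 74.24882507324219) [[217.81484985351562, 224.61631774902344], [223.18270874023438, 223.10231018066406], [240.82156372070312, 285.64007568359375], [235.45370483398438, 287.154052734375]]
ends z.173 [array([ 0.4635, -0.1086,  0.173 ]), array([ 0.657 , -0.1487,  0.173 ])] ctr [ 0.5636 -0.1292  0.17  ]
634.5
```

View pics/a.png

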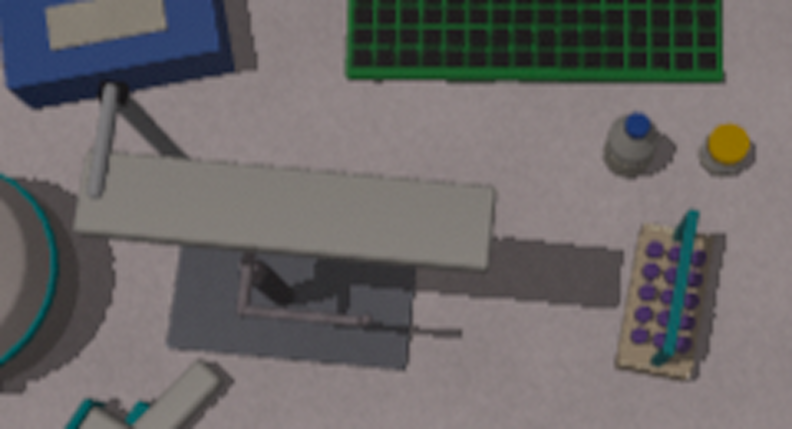

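View pics/b.png

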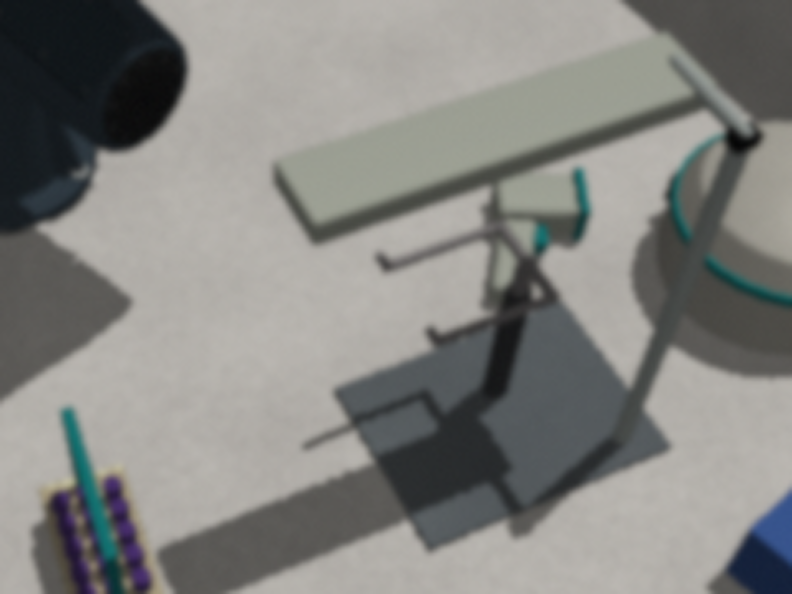

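The crops show the following, in zoomed pixels. In the top view, the plate's front edge runs (168,347) to (407,369) and the light bar's right edge (495,185) to (490,268). In the scene view, the plate corners are at (335,392), (430,550) and (670,447), the prong tips at (380,258) and (432,333), and the light-bar end corners at (275,163) and (315,240).

```bash
python3 - <<'E'
from h import *
np.set_printoptions(precision=4,suppress=True)
from scipy.optimize import least_squares
t=lambda u,v:(u/3.3+130,v/3.3+140)
s=lambda u,v:(u/3.3+200,v/3.3+100)
for n in('scene','top'): print(n,-cam(n)[1].T@cam(n)[2])
obs=[('top',t(168,347),(-.07,.21)),('top',t(407,369),(-.07,-.06)),('scene',s(333,391),(-.07,-.06)),('scene',s(430,551),(.13,-.06)),('scene',s(672,447),(.13,.21))]
L=np.array([onz(n,u,.008)[:2] for n,u,_ in obs]);M=np.array([m for *_,m in obs])
def f(p,M=M): c,q=np.cos(p[2]),np.sin(p[2]); return p[:2]+M@np.array([[c,q],[-q,c]])
r=least_squares(lambda p:(f(p)-L).ravel(),[.55,.3,-.09]);print('station',r.x,'\n',r.fun.reshape(-1,2))
# light bar top face corners in z=.415 (top view), ends
for u in[(495,185),(490,268)]: print('light end',onz('top',t(*u),.415))
print('scene light',onz('scene',s(275,163),.415),onz('scene',s(315,230),.415),'exp',f(r.x,np.array([[-.035,-.17],[.035,-.17]])))
# tips: height from column of scene with station known
for u,m in[((378,256),(-.045,-.043)),((431,330),(.045,-.043))]:
    g=f(r.x,np.array([m]))[0]
    z=min(np.arange(.19,.28,.001),key=lambda z:np.linalg.norm(proj('scene',[*g,z])-s(*u)));print('tip z',z,proj('scene',[*g,z])-s(*u))
# carrier rack, beige: rack top corners?  check predicted bar ends
yaw=-.197;c=np.array([.532,-.122])
for k in(-.075,.075):
    P=[*(c+k*np.array([np.cos(yaw),np.sin(yaw)])),.173];print('bar end px',proj('top',P),proj('scene',P))
E
python3 -m inch '[{"dz":-0.1}]' 1 60
```

```text
scene [ 1.0847 -0.2744  1.1   ]
top [0.319  0.0452 1.4211]
station [ 0.5344  0.2143 -0.0727] 
 [[ 0.002   0.0017]
 [ 0.005   0.0005]
 [-0.0034 -0.0015]
 [-0.001  -0.001 ]
 [-0.0025  0.0002]]
light end [0.5669 0.0578 0.415 ]
light end [0.498  0.0611 0.415 ]
scene light [0.5053 0.0654 0.415 ] [0.574  0.0577 0.415 ] exp [[0.4871 0.0472]
 [0.5569 0.0422]]
tip z 0.23200000000000004 [-1.7247 -0.257 ]
tip z 0.23500000000000004 [-2.0449 -0.4482]
bar end px [331.0291 246.5192] [220.1641 222.3497]
bar end px [339.1126 202.6138] [233.5646 268.2395]invalid input at $[0]: expected keys dx, dy, dz, wx, wy, wz
```

```bash
python3 - <<'E'
from h import *
np.set_printoptions(precision=4,suppress=True)
t=lambda u,v:(u/3.3+130,v/3.3+140)
s=lambda u,v:(u/3.3+200,v/3.3+100)
p=np.array([.5344,.2143]);y=-.0727;A=np.array([[np.cos(y),-np.sin(y)],[np.sin(y),np.cos(y)]])
loc=lambda P:A.T@(P[:2]-p)
P,e=tri(s(378,256),t(367,318));print('tip',P,e,loc(P))
P,e=tri(s(497,228),t(244,308));print('crossbar corner',P,e,loc(P))
P=onz('scene',s(495,390),.008);print('col base',loc(P))
for z in (.205,.215,.225):
  print(z,'prong root/tip far',[loc(onz('scene',s(*u),z)) for u in((552,300),(440,340),(392,268))])
E
python3 -m inch '[{"dx":0,"dy":0,"dz":-0.1,"wx":0,"wy":0,"wz":0}]' 1 60
```

```text
tip [0.4833 0.1819 0.2233] 0.002133899841766048 [-0.0486 -0.0361]
crossbar corner [0.4947 0.3034 0.204 ] 0.0015360300440231398 [-0.0461  0.0859]
col base [0.0012 0.0891]
0.205 prong root/tip far [array([0.0461, 0.086 ]), array([ 0.0426, -0.023 ]), array([-0.0442, -0.0218])]
0.215 prong root/tip far [array([0.0522, 0.08  ]), array([ 0.0486, -0.0277]), array([-0.0372, -0.0265])]
0.225 prong root/tip far [array([0.0582, 0.0741]), array([ 0.0547, -0.0325]), array([-0.0301, -0.0313])]
t: 0.22
tcp_pos: [0.2734, -0.5617, 0.3043]
tool_rot: [0.974, 0.224, -0.0, -0.001]
force: [-0.5, -0.0, 0.9]
finger_gap: 1.004
gripper_force: 0.0
```

```bash
cat >> h.py <<'E'
def rot(yaw,lean):
    b=np.array([np.cos(yaw),np.sin(yaw),0]);z=b*np.sin(lean)-np.array([0,0,np.cos(lean)]);y=-np.array([-b[1],b[0],0])
    return np.c_[np.cross(y,z),y,z]
def plan(pos=None,Rt=None):
    s=sense();R0=R.from_quat(s['tool_rot']).as_matrix();np.set_printoptions(precision=2,suppress=True)
    if pos is not None:
        print('shift cm',R0.T@(np.array(pos)-s['tcp_pos'])*100,'world',(np.array(pos)-s['tcp_pos'])*100)
    if Rt is not None: print('turn deg',np.degrees(R.from_matrix(R0.T@Rt).as_rotvec()))
E
python3 - <<'E'
from h import *
plan([.45,-.115,.33],rot(-.197,np.radians(42)))
E
```

```text
shift cm [ 35.43 -32.44  -2.51] world [17.66 44.67  2.57]
turn deg [-13.71  40.5   35.5 ]
```

```bash
python3 -m inch '[{"dx":2,"dy":-2,"dz":-1,"wx":0,"wy":0,"wz":0},{"dx":4,"dy":-3.4,"dz":-1.5,"wx":0,"wy":0,"wz":0},{"dx":4.2,"dy":-3.9,"dz":0,"wx":0,"wy":0,"wz":0},{"dx":4.2,"dy":-3.9,"dz":0,"wx":0,"wy":0,"wz":0},{"dx":4.2,"dy":-3.9,"dz":0,"wx":0,"wy":0,"wz":0},{"dx":4.2,"dy":-3.9,"dz":0,"wx":0,"wy":0,"wz":0},{"dx":4.2,"dy":-3.9,"dz":0,"wx":0,"wy":0,"wz":0},{"dx":4.2,"dy":-3.9,"dz":0,"wx":0,"wy":0,"wz":0},{"dx":4.2,"dy":-3.6,"dz":0,"wx":0,"wy":0,"wz":0},{"dx":0,"dy":0,"dz":0,"wx":0,"wy":0,"wz":0}]' && python3 -m inch '[{"dx":0,"dy":0,"dz":0,"wx":-1.7,"wy":5.06,"wz":4.44},{"dx":0,"dy":0,"dz":0,"wx":-1.7,"wy":5.06,"wz":4.44},{"dx":0,"dy":0,"dz":0,"wx":-1.7,"wy":5.06,"wz":4.44},{"dx":0,"dy":0,"dz":0,"wx":-1.7,"wy":5.06,"wz":4.44},{"dx":0,"dy":0,"dz":0,"wx":-1.7,"wy":5.06,"wz":4.44},{"dx":0,"dy":0,"dz":0,"wx":-1.7,"wy":5.06,"wz":4.44},{"dx":0,"dy":0,"dz":0,"wx":-1.7,"wy":5.06,"wz":4.44},{"dx":0,"dy":0,"dz":0,"wx":-1.7,"wy":5.06,"wz":4.44},{"dx":0,"dy":0,"dz":0,"wx":0,"wy":0,"wz":0}]'; python3 - <<'E'
from h import *
plan([.497,-.115,.29],rot(-.197,np.radians(42)));print(sense()['q'])
E
```

```text
t: 1.48
tcp_pos: [0.4506, -0.1124, 0.33]
tool_rot: [0.974, 0.228, 0.0, -0.0]
force: [-0.4, -0.3, 0.3]
finger_gap: 1.002
gripper_force: 0.0
t: 2.6
tcp_pos: [0.4503, -0.1152, 0.3298]
tool_rot: [0.934, -0.08, 0.346, 0.032]
force: [-0.2, -0.5, -0.4]
finger_gap: 0.994
gripper_force: 0.0
shift cm [ 0.9  -0.83  6.01] world [ 4.67  0.02 -3.98]
turn deg [-0.8   1.36  1.25]
[-0.64  0.17  2.17  1.12  0.33  0.1 ]
```

```bash
python3 -m inch '[{"dx":0.3,"dy":-0.2,"dz":1.5,"wx":-0.8,"wy":1.4,"wz":1.2},{"dx":0.2,"dy":-0.2,"dz":1.5,"wx":0,"wy":0,"wz":0},{"dx":0.2,"dy":-0.2,"dz":1.5,"wx":0,"wy":0,"wz":0},{"dx":0.2,"dy":-0.2,"dz":1.5,"wx":0,"wy":0,"wz":0},{"dx":0,"dy":0,"dz":0,"wx":0,"wy":0,"wz":0},{"dx":0,"dy":0,"dz":0,"wx":0,"wy":0,"wz":0}]'; python3 - <<'E'
from h import *
plan([.497,-.115,.208],rot(-.197,np.radians(42)));print(sense()['q'])
a=eyes.snapshot('top');b=eyes.snapshot('scene')
g=lambda i,x,y:cv2.resize(i[y:y+130,x:x+130],(400,400),interpolation=cv2.INTER_CUBIC)
cv2.imwrite('pics/c.png',np.hstack([g(a,265,160),g(b,160,190)])[:,:,::-1])
s=sense();P=s['tcp_pos']+.054*R.from_quat(s['tool_rot']).as_matrix()[:,2]
print(P,proj('top',P)-[265,160],proj('scene',P)-[160,190])
E
```

```text
t: 3.35
tcp_pos: [0.4986, -0.1159, 0.2918]
tool_rot: [0.929, -0.09, 0.358, 0.036]
force: [0.3, -0.8, -0.0]
finger_gap: 0.998
gripper_force: 0.0
shift cm [-5.76 -0.07  6.1 ] world [-0.16  0.09 -8.38]
turn deg [-0.04 -0.17  0.19]
[-0.55  0.32  2.14  1.63  0.24 -0.34]
[ 0.53 -0.12  0.25] [73.7  59.43] [63.38 38.9 ]
```

View pics/c.png

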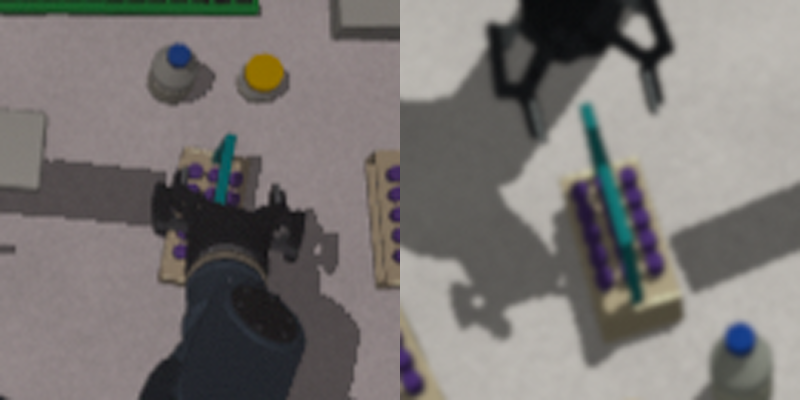

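The open fingers straddle the teal bar in both views: right panel bar at (587,105) to (637,298) with the fingers at x 530 and 655, left panel bar at (230,138). They are well centred, so I descend.

```bash
python3 -m inch '[{"dx":-0.7,"dy":0,"dz":0.76,"wx":0,"wy":0,"wz":0},{"dx":-0.7,"dy":0,"dz":0.76,"wx":0,"wy":0,"wz":0},{"dx":-0.7,"dy":0,"dz":0.76,"wx":0,"wy":0,"wz":0},{"dx":-0.7,"dy":0,"dz":0.76,"wx":0,"wy":0,"wz":0},{"dx":-0.7,"dy":0,"dz":0.76,"wx":0,"wy":0,"wz":0},{"dx":-0.7,"dy":0,"dz":0.76,"wx":0,"wy":0,"wz":0},{"dx":-0.7,"dy":0,"dz":0.76,"wx":0,"wy":0,"wz":0},{"dx":-0.7,"dy":0,"dz":0.7,"wx":0,"wy":0,"wz":0},{"dx":0,"dy":0,"dz":0,"wx":0,"wy":0,"wz":0},{"dx":0,"dy":0,"dz":0,"wx":0,"wy":0,"wz":0}]'; python3 - <<'E'
from h import *
plan([.497,-.115,.208],rot(-.197,np.radians(42)));print(sense()['q'])
a=eyes.snapshot('top');b=eyes.snapshot('scene')
g=lambda i,x,y:cv2.resize(i[y:y+130,x:x+130],(400,400),interpolation=cv2.INTER_CUBIC)
cv2.imwrite('pics/d.png',np.hstack([g(a,265,160),g(b,160,190)])[:,:,::-1])
E
```

```text
t: 4.7
tcp_pos: [0.4977, -0.1156, 0.2099]
tool_rot: [0.929, -0.09, 0.358, 0.036]
force: [1.2, -0.1, 0.5]
finger_gap: 1.004
gripper_force: 0.0
shift cm [-0.19 -0.04  0.09] world [-0.07  0.06 -0.19]
turn deg [-0.04 -0.22  0.15]
[-0.55  0.53  2.22  2.47  0.39 -1.21]
```

View pics/d.png

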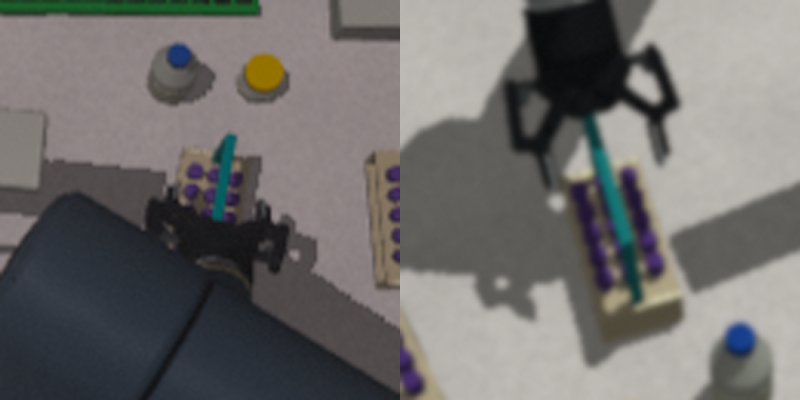

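The fingers straddle the bar's middle (right panel: tips at (550,190) and (660,160), bar middle about (606,170)). Closing.

```bash
python3 -m inch '[{"dx":-0.1,"dy":0,"dz":0.1,"wx":0,"wy":0,"wz":0},{"dx":0,"dy":0,"dz":0,"wx":0,"wy":0,"wz":0},{"dx":0,"dy":0,"dz":0,"wx":0,"wy":0,"wz":0},{"dx":0,"dy":0,"dz":0,"wx":0,"wy":0,"wz":0},{"dx":0,"dy":0,"dz":0,"wx":0,"wy":0,"wz":0},{"dx":0,"dy":0,"dz":0,"wx":0,"wy":0,"wz":0},{"dx":0,"dy":0,"dz":0,"wx":0,"wy":0,"wz":0},{"dx":0,"dy":0,"dz":0,"wx":0,"wy":0,"wz":0}]' 0 70
python3 -m inch '[{"dx":0.3,"dy":0,"dz":-0.35,"wx":0,"wy":0,"wz":0},{"dx":0.3,"dy":0,"dz":-0.35,"wx":0,"wy":0,"wz":0},{"dx":0.5,"dy":0,"dz":-0.55,"wx":0,"wy":0,"wz":0},{"dx":0.7,"dy":0,"dz":-0.75,"wx":0,"wy":0,"wz":0},{"dx":0.7,"dy":0,"dz":-0.75,"wx":0,"wy":0,"wz":0},{"dx":0.7,"dy":0,"dz":-0.75,"wx":0,"wy":0,"wz":0},{"dx":0,"dy":0,"dz":0,"wx":0,"wy":0,"wz":0},{"dx":0,"dy":0,"dz":0,"wx":0,"wy":0,"wz":0},{"dx":0,"dy":0,"dz":0,"wx":0,"wy":0,"wz":0},{"dx":0,"dy":0,"dz":0,"wx":0,"wy":0,"wz":0}]'; python3 -c "
from station import sense;s=sense();print(s['q'],s['ft_torque'])"
```

```text
t: 5.8
tcp_pos: [0.4975, -0.1155, 0.208]
tool_rot: [0.929, -0.091, 0.358, 0.035]
force: [-0.3, -1.2, 0.9]
finger_gap: 0.124
gripper_force: 68.4
t: 7.05
tcp_pos: [0.4975, -0.1154, 0.2549]
tool_rot: [0.929, -0.091, 0.357, 0.035]
force: [-0.5, 0.2, -4.6]
finger_gap: 0.131
gripper_force: 68.3
[-0.55427895  0.40754889  2.17754154  2.11073869  0.27804211 -0.82976949] [0.13054097 0.73207541 0.01898709]
```

```bash
cat >> h.py <<'E'
P0=np.array([.5344,.2143]);YS=-.0727;LEAN=np.radians(42)
def st(x,y,z):
    c,s=np.cos(YS),np.sin(YS);return np.array([P0[0]+c*x-s*y,P0[1]+s*x+c*y,z])
def tcp(g):return g-.054*rot(YS,LEAN)[:,2]
def where():
    s=sense();P=s['tcp_pos']+.054*R.from_quat(s['tool_rot']).as_matrix()[:,2]
    c,q=np.cos(YS),np.sin(YS);d=P[:2]-P0;print('grip in station',[round(float(v),4) for v in(c*d[0]+q*d[1],-q*d[0]+c*d[1],P[2])],'F',s['force'],'q',s['q'])
E
python3 - <<'E'
from h import *
where();print(st(0,-.25,.264)); plan(tcp(st(0,-.25,.264)),rot(YS,LEAN))
E
```

```text
grip in station [0.0231, -0.3359, 0.2148] F [-0.54801506  0.1658092  -4.61725897] q [-0.55427895  0.40754889  2.17754154  2.11073869  0.27804211 -0.82976949]
[ 0.51624101 -0.03503963  0.264     ]
shift cm [ 0.85 -7.8  -5.87] world [-1.73  8.3   4.92]
turn deg [ 4.71 -0.1  -5.17]
```

```bash
python3 -m inch '[{"dx":0.4,"dy":-0.3,"dz":-0.7,"wx":0,"wy":0,"wz":0},{"dx":0.8,"dy":-0.5,"dz":-1,"wx":0.6,"wy":0,"wz":-0.6},{"dx":0.8,"dy":-0.9,"dz":-1,"wx":0.8,"wy":0,"wz":-0.9},{"dx":0.4,"dy":-1.1,"dz":-1,"wx":0.8,"wy":0,"wz":-0.9},{"dx":0,"dy":-1.2,"dz":-0.8,"wx":0.8,"wy":0,"wz":-0.9},{"dx":-0.4,"dy":-1.2,"dz":-0.6,"wx":0.8,"wy":0,"wz":-0.9},{"dx":-0.6,"dy":-1.2,"dz":-0.4,"wx":0.5,"wy":0,"wz":-0.6},{"dx":-0.6,"dy":-1,"dz":-0.4,"wx":0.4,"wy":0,"wz":-0.4},{"dx":0,"dy":-0.4,"dz":0,"wx":0,"wy":0,"wz":0},{"dx":0,"dy":0,"dz":0,"wx":0,"wy":0,"wz":0}]'; python3 - <<'E'
from h import *
where(); plan(tcp(st(0,-.25,.264)),rot(YS,LEAN))
a=eyes.snapshot('top');b=eyes.snapshot('scene');np.save('pics/te.npy',a);np.save('pics/se.npy',b)
g=lambda i,x,y:cv2.resize(i[y:y+160,x:x+160],(400,400),interpolation=cv2.INTER_CUBIC)
cv2.imwrite('pics/e.png',np.hstack([g(a,205,130),g(b,200,120)])[:,:,::-1])
E
```

```text
t: 8.3
tcp_pos: [0.4746, -0.0339, 0.3043]
tool_rot: [0.933, -0.033, 0.359, 0.013]
force: [-0.9, 0.1, -5.0]
finger_gap: 0.128
gripper_force: 68.4
grip in station [-0.0054, -0.2519, 0.2643] F [-0.87736637  0.14167133 -5.01276581] q [-0.41853699  0.24574597  2.20173285  1.6189652   0.22958426 -0.3118747 ]
shift cm [ 0.39 -0.19  0.38] world [ 0.56  0.15 -0.02]
turn deg [ 0.01 -0.15  0.08]
```

View pics/e.png

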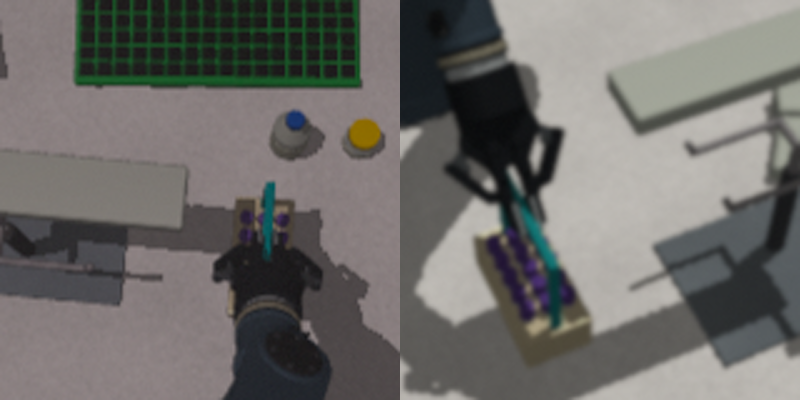

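The carrier hangs from the fingers, looking about upright. The far bar end is at (270,183) in the left panel and (557,268) in the right; the rack's far bottom corners are at (532,365) and (590,345) in the right panel. Now I check its level and where along the bar I hold it.

```bash
python3 - <<'E'
from h import *
np.set_printoptions(precision=4,suppress=True)
T=np.load('pics/te.npy');S=np.load('pics/se.npy')
ct,_=blob('top',T,(80,90,50),(100,255,255),(300,195,325,245));cs,_=blob('scene',S,(80,90,50),(100,255,255),(235,180,275,260))
ct=ct[:,0];cs=cs[:,0]
print('top far',ct[ct[:,1]<=ct[:,1].min()+1].mean(0),'scene left/top edge',cs[cs[:,1].argmin()],cs[cs[:,1].argmax()])
# scene bar upper edge: rightmost pixel per row
for v in range(cs[:,1].min(),cs[:,1].max()+1,4): r=cs[cs[:,1]==v][:,0];print(v,r.min(),r.max(),end='; ')
f=lambda k,z:proj('scene',st(-.005+k,-.252,z))
print('\npred far bar top',f(.075,.269),proj('top',st(.07,-.252,.269)),'far leg foot/rack bottom corners',[proj('scene',st(.075,-.252+e,.096)) for e in(-.04,.04)], 'near top',f(-.075,.269))
P,e=tri((262.8,226.5),(313,203.2));c,q=np.cos(YS),np.sin(YS);d=P[:2]-P0;print(P,e,c*d[0]+q*d[1],-q*d[0]+c*d[1])
E
```

```text
top far [312.8 203.4] scene left/top edge [245 195] [261 250]
195 245 245; 199 247 248; 203 248 251; 207 249 253; 211 250 255; 215 252 257; 219 255 259; 223 257 261; 227 258 263; 231 259 263; 235 259 263; 239 260 263; 243 260 263; 247 261 263; 
pred far bar top [261.1789 227.0713] [312.9509 201.6603] far leg foot/rack bottom corners [array([250.9063, 267.7075]), array([276.8698, 256.9717])] near top [238.5313 184.6278]
[ 0.5831 -0.0397  0.2655] 0.006171009910564633 0.0670110823470314 -0.24977055636117787
```

The carrier is level and held within about 3 mm of its middle. Correcting x, then moving in along +y.

```bash
python3 -m inch '[{"dx":0.2,"dy":-0.2,"dz":0.1,"wx":0,"wy":0,"wz":0},{"dx":0.2,"dy":-0.8,"dz":0.1,"wx":0,"wy":0,"wz":0},{"dx":0.1,"dy":-1.2,"dz":0,"wx":0,"wy":0,"wz":0},{"dx":0,"dy":-1.4,"dz":0,"wx":0,"wy":0,"wz":0},{"dx":0,"dy":-1.4,"dz":0,"wx":0,"wy":0,"wz":0},{"dx":0,"dy":-1.4,"dz":0,"wx":0,"wy":0,"wz":0},{"dx":0,"dy":-1.4,"dz":0,"wx":0,"wy":0,"wz":0},{"dx":0,"dy":-1.2,"dz":0,"wx":0,"wy":0,"wz":0},{"dx":0,"dy":-0.6,"dz":0,"wx":0,"wy":0,"wz":0},{"dx":0,"dy":0,"dz":0,"wx":0,"wy":0,"wz":0}]'; python3 - <<'E'
from h import *
where(); plan(tcp(st(0,.01,.265)),rot(YS,LEAN))
E
```

```text
t: 9.65
tcp_pos: [0.4864, 0.0621, 0.3061]
tool_rot: [0.933, -0.033, 0.359, 0.013]
force: [0.5, 0.3, -4.0]
finger_gap: 0.124
gripper_force: 68.4
grip in station [-0.0006, -0.1553, 0.2661] F [ 0.45851125  0.26751411 -4.00016477] q [-0.1147546   0.26348501  2.15746948  2.04058155  0.03191054 -0.50238369]
shift cm [  0.   -16.53   0.12] world [ 1.27 16.48 -0.1 ]
turn deg [-0.01 -0.14  0.07]
```

The wrist is near-singular here (q5 ≈ 0.03, its lower limit being 0), so before going on I fit a small kinematic model to find a workable branch.

```bash
cat > k.py <<'E'
from h import *
from scipy.optimize import least_squares
lo=np.array([-3.08,-.75,.22,-1.43,0,-2.85]);hi=np.array([3.08,2.2,2.44,4.57,2.65,2.85])
D=[([-1.2965,.52835,1.43378,0,1.18144,-.17848],[.27329,-.56151,.30304]),
([-.55427895,.40754889,2.17754154,2.11073869,.27804211,-.82976949],[.4975,-.1154,.2549]),
([-.41853699,.24574597,2.20173285,1.6189652,.22958426,-.3118747],[.4746,-.0339,.3043]),
([-.1147546,.26348501,2.15746948,2.04058155,.03191054,-.50238369],[.4864,.0621,.3061]),
([-.64,.17,2.17,1.12,.33,.10],[.4503,-.1152,.3298]),([-.55,.32,2.14,1.63,.24,-.34],[.4986,-.1159,.2918]),([-.55,.53,2.22,2.47,.39,-1.21],[.4977,-.1156,.2099])]
Q=[[.97448,.22444,0,-.001],[.929,-.091,.357,.035],[.933,-.033,.359,.013],[.933,-.033,.359,.013]]
def ry(a):return R.from_euler('y',a).as_matrix()
def rz(a):return R.from_euler('z',a).as_matrix()
def fk(q,p):
    d1,a1,L2,e,L3,L6,sg4,sg6,c6=p; A=rz(q[0]);x=A@[a1,0,d1];A=A@ry(q[1]);x=x+A@[0,0,L2];A=A@ry(q[2]);x=x+A@[e,0,L3]
    A=A@rz(sg4*q[3])@ry(q[4]);x=x+A@[0,0,L6];return x,A@rz(sg6*q[5]+c6)
def fit():
    best=None
    for s4 in(1,-1):
     for s6 in(1,-1):
      for c6 in(0,np.pi/2,np.pi,-np.pi/2):
        def f(p):
            pp=[*p,s4,s6,c6];o=[]
            for i,(q,x) in enumerate(D):
                X,A=fk(q,pp);o+=list((X-x)*(1 if i<4 else .2))
                if i<4:o+=list(.1*(A-R.from_quat(Q[i]).as_matrix()).ravel())
            return o
        r=least_squares(f,[.2,0,.4,0,.4,.25])
        if best is None or r.cost<best[0]:best=(r.cost,[*r.x,s4,s6,c6],r.fun)
    return best
def ik(pos,Rt,p,q0):
    f=lambda q:np.r_[(fk(q,p)[0]-pos)*10,(fk(q,p)[1]-Rt).ravel()]
    r=least_squares(f,np.clip(q0,lo+1e-3,hi-1e-3),bounds=(lo,hi));return r.x,r.cost
E
python3 - <<'E'
from k import *
np.set_printoptions(precision=3,suppress=True)
c,p,f=fit();print(c,np.array(p),np.abs(f).max());np.save('p.npy',p)
rng=np.random.default_rng(0)
q=np.array([-.115,.263,2.157,2.04,.03,-.5])
F=np.diag([-1,-1,1])
for flip in(0,1):
  for lean in(30,36,42,45):
    for y in(-.3,-.15,-.07,.01):
      for z in ((.265,.212) if y>0 else (.265,)):
        Rt=rot(YS,np.radians(lean));g=st(0,y,z);pos=g-.054*Rt[:,2];Rt=Rt@(F if flip else np.eye(3))
        best=min((ik(pos,Rt,p,q0) for q0 in [np.r_[q[:3],a,.4,b] for a in(-1,1,3,4.2) for b in(-2,0,2)]),key=lambda r:r[1])
        print(flip,lean,y,z,best[0],'%.1e'%best[1])
E
```

```text
0.012333247401810592 [ 0.679 -0.563  0.989  0.266  0.843  0.674  1.     1.     1.571] 0.10759053371626154
0 30 -0.3 0.265 [-0.373  0.249  2.013  0.387  0.403  0.95 ] 1.8e-28
0 30 -0.15 0.265 [ 0.517  0.267  1.986 -0.595  0.519  2.628] 1.8e-30
0 30 -0.07 0.265 [ 0.757  0.302  1.921 -0.626  0.65   2.85 ] 2.8e-04
0 30 0.01 0.265 [ 0.853  0.34   1.838 -0.554  0.724  2.85 ] 3.5e-03
0 30 0.01 0.212 [ 0.824  0.389  1.85  -0.565  0.658  2.85 ] 5.5e-03
0 36 -0.3 0.265 [-0.561  0.257  2.093  0.919  0.354  0.278] 1.0e-30
0 36 -0.15 0.265 [ 0.556  0.264  2.048 -0.797  0.437  2.85 ] 2.5e-03
0 36 -0.07 0.265 [ 1.112  0.337  1.985 -0.927  0.784 -2.85 ] 7.9e-04
0 36 0.01 0.265 [ 1.202  0.382  1.895 -0.862  0.859 -2.85 ] 3.3e-04
0 36 0.01 0.212 [ 1.17   0.434  1.901 -0.888  0.8   -2.832] 4.4e-29
0 42 -0.3 0.265 [-1.077  0.295  2.156  1.236  0.641 -0.454] 3.5e-30
0 42 -0.15 0.265 [ 1.212  0.326  2.099 -1.076  0.817 -2.615] 8.4e-22
0 42 -0.07 0.265 [ 1.334  0.373  2.009 -0.99   0.91  -2.608] 1.3e-21
0 42 0.01 0.265 [ 1.384  0.421  1.916 -0.943  0.964 -2.629] 1.5e-19
0 42 0.01 0.212 [ 1.384  0.481  1.92
[... 1041 characters left out ...]
  0.31 ] 1.7e-26
1 42 -0.3 0.265 [-1.077  0.295  2.156  1.236  0.641  2.687] 2.9e-30
1 42 -0.15 0.265 [ 1.212  0.326  2.099 -1.076  0.817  0.527] 6.9e-30
1 42 -0.07 0.265 [ 1.334  0.373  2.009 -0.99   0.91   0.534] 5.5e-24
1 42 0.01 0.265 [ 1.384  0.421  1.916 -0.943  0.964  0.512] 1.9e-29
1 42 0.01 0.212 [ 1.384  0.481  1.923 -0.983  0.925  0.581] 9.5e-31
1 45 -0.3 0.265 [-1.591  0.33   2.172  1.064  0.94   2.401] 7.0e-29
1 45 -0.15 0.265 [-1.668  0.251  2.339  1.072  0.936  2.279] 4.1e-18
1 45 -0.07 0.265 [ 1.484  0.404  2.016 -0.995  1.003  0.672] 2.5e-24
1 45 0.01 0.265 [ 1.489  0.45   1.922 -0.967  1.033  0.626] 1.2e-26
1 45 0.01 0.212 [ 1.489  0.511  1.928 -1.002  0.996  0.692] 6.1e-30
```

```bash
python3 - <<'E'
from k import *
np.set_printoptions(precision=3,suppress=True)
for i in range(4):
    A=fk(D[i][0],[0]*6+[1,1,np.pi/2])[1]; B=R.from_quat(Q[i]).as_matrix();print(i,np.degrees(R.from_matrix(A.T@B).as_rotvec()))
M=[];b=[]
for q,x in D:
    M.append(np.array([fk(q,[*np.eye(6)[j],1,1,np.pi/2])[0] for j in range(6)]).T);b.append(x)
M=np.vstack(M);b=np.hstack(b);s=np.linalg.lstsq(M,b,rcond=None);print(s[0],s[3],(M@s[0]-b).reshape(-1,3))
E
```

```text
0 [0.    0.006 0.002]
1 [ 0.004 -0.059  0.048]
2 [ 0.054 -0.053 -0.019]
3 [ 0.03  -0.05  -0.028]
[ 0.628 -0.439  0.933  0.275  0.738  0.63 ] [4.922 4.075 0.916 0.474 0.246 0.224] [[-0.109 -0.023 -0.035]
 [-0.009 -0.013 -0.009]
 [-0.008 -0.017  0.019]
 [ 0.019 -0.102  0.02 ]
 [-0.     0.009  0.029]
 [ 0.004 -0.017  0.006]
 [-0.031  0.004 -0.031]]
```

```bash
cat > k2.py <<'E'
from h import *
from scipy.optimize import least_squares
from k import D,Q,lo,hi,ry,rz
def fk(q,p):
    d1,a1,b1,L2,e,L3,L6=p; A=rz(q[0]);x=A@[a1,b1,d1];A=A@ry(q[1]);x=x+A@[0,0,L2];A=A@ry(q[2]);x=x+A@[e,0,L3]
    A=A@rz(q[3])@ry(q[4]);x=x+A@[0,0,L6];return x,A@rz(q[5]+np.pi/2)
def fit():
    M=[];b=[]
    for i,(q,x) in enumerate(D):
        w=1 if i<4 else .1
        M.append(w*np.array([fk(q,np.eye(7)[j])[0] for j in range(7)]).T);b.append(w*np.array(x))
    M=np.vstack(M);b=np.hstack(b);s=np.linalg.lstsq(M,b,rcond=None);return s[0],(M@s[0]-b)
def ik(pos,Rt,p,q0):
    f=lambda q:np.r_[(fk(q,p)[0]-pos)*10,(fk(q,p)[1]-Rt).ravel()]
    r=least_squares(f,np.clip(q0,lo+1e-3,hi-1e-3),bounds=(lo,hi));return r.x,r.cost
E
python3 - <<'E'
from k2 import *
np.set_printoptions(precision=3,suppress=True)
p,f=fit();print(p,np.abs(f).max())
q=np.array([-.115,.263,2.157,2.04,.03,-.5]);F=np.diag([-1,-1,1])
for flip in(0,1):
  for lean in(30,36,42,48):
    for y in(-.33,-.15,-.07,.01):
      for z in ((.265,.212) if y>0 else (.265,)):
        Rt=rot(YS,np.radians(lean));g=st(0,y,z);pos=g-.054*Rt[:,2];Rt=Rt@(F if flip else np.eye(3))
        so=[ik(pos,Rt,p,np.r_[q[:3],a,.4,b]) for a in(-1,1,3,4.2) for b in(-2,0,2)]
        so=[s for s in so if s[1]<1e-6];u=[]
        for s in so:
            if not any(np.abs(s[0]-v).max()<.02 for v in u):u.append(s[0])
        print(flip,lean,y,z,*u)
E
```

```text
[0.274 0.    0.111 0.588 0.114 0.391 0.224] 0.0003497164626045865
0 30 -0.33 0.265 [-0.566  0.245  2.022  0.555  0.466  0.629]
0 30 -0.15 0.265 [-0.095  0.253  2.01   0.032  0.356  1.521]
0 30 -0.07 0.265 [ 0.109  0.29   1.948 -0.236  0.398  1.947]
0 30 0.01 0.265 [ 0.29   0.342  1.857 -0.395  0.48   2.242]
0 30 0.01 0.212 [ 0.29   0.432  1.912 -0.545  0.35   2.406]
0 36 -0.33 0.265 [-0.599  0.246  2.095  0.915  0.382  0.253]
0 36 -0.15 0.265 [-0.097  0.254  2.081  0.079  0.179  1.474]
0 36 -0.07 0.265 [ 0.121  0.291  2.016 -0.489  0.243  2.205]
0 36 0.01 0.265 [ 0.311  0.343  1.92  -0.675  0.36   2.53 ]
0 36 0.01 0.212
0 42 -0.33 0.265 [-0.634  0.26   2.167  1.407  0.37  -0.262]
0 42 -0.15 0.265 [-0.098  0.268  2.152  2.174  0.021 -0.622]
0 42 -0.07 0.265
0 42 0.01 0.265
0 42 0.01 0.212 [ 0.332  0.464  2.031  4.549  0.27  -2.664]
0 48 -0.33 0.265 [-0.671  0.292  2.239  1.848  0.45  -0.734]
0 48 -0.15 0.265 [-0.1    0.299  2.223  3.048  0.218 -1.497]
0 48 -0.07 0.265 [ 0.145  0.332  2.146  3.929  0.229 -2.198]
0 48 0.01 0.265 [ 0.352  0.38   2.039  4.503  0.319 -2.627]
0 48 0.01 0.21
[... 445 characters left out ...]
 0.121  0.291  2.016 -0.489  0.243 -0.937]
1 36 0.01 0.265 [ 0.311  0.343  1.92  -0.675  0.36  -0.612]
1 36 0.01 0.212 [ 0.311  0.442  1.973 -1.038  0.258 -0.232]
1 42 -0.33 0.265
1 42 -0.15 0.265 [-0.098  0.268  2.152  2.174  0.021  2.52 ]
1 42 -0.07 0.265 [ 0.133  0.305  2.082 -1.339  0.141 -0.08 ]
1 42 0.01 0.265 [ 0.332  0.356  1.981 -1.177  0.289 -0.101]
1 42 0.01 0.212 [0.332 0.464 2.031 4.549 0.27  0.478]
1 48 -0.33 0.265 [-0.671  0.292  2.239  1.848  0.45   2.408]
1 48 -0.15 0.265 [-0.1    0.299  2.223  3.048  0.218  1.644]
1 48 -0.07 0.265 [0.145 0.332 2.146 3.929 0.229 0.944]
1 48 0.01 0.265 [0.352 0.38  2.039 4.503 0.319 0.514]
1 48 0.01 0.212 [0.352 0.498 2.086 4.089 0.387 0.954]
```

The model now fits to 0.3 mm. With the current 42° grasp the wrist runs out of range at the hook. A grasp leaning 36° and turned half round has room all the way. So I set the carrier down again just before the station and regrasp it.

```bash
python3 -m inch '[{"dx":0,"dy":0.6,"dz":0,"wx":0,"wy":0,"wz":0},{"dx":0,"dy":1.3,"dz":0,"wx":0,"wy":0,"wz":0},{"dx":-0.4,"dy":1.6,"dz":0.4,"wx":0,"wy":0,"wz":0},{"dx":-0.7,"dy":1.6,"dz":0.8,"wx":0,"wy":0,"wz":0},{"dx":-0.8,"dy":1.6,"dz":0.9,"wx":0,"wy":0,"wz":0},{"dx":-0.9,"dy":0.9,"dz":1.0,"wx":0,"wy":0,"wz":0},{"dx":-0.9,"dy":0.4,"dz":1.0,"wx":0,"wy":0,"wz":0},{"dx":-0.9,"dy":0,"dz":1.0,"wx":0,"wy":0,"wz":0},{"dx":-0.8,"dy":0,"dz":0.9,"wx":0,"wy":0,"wz":0},{"dx":-0.3,"dy":0,"dz":0.3,"wx":0,"wy":0,"wz":0}]'; python3 - <<'E'
from k2 import *
where();np.set_printoptions(precision=3,suppress=True)
p,f=fit();q=sense()['q'];F=np.diag([-1,-1,1])
for y,z in((-.235,.168),(-.235,.265),(-.15,.265),(-.1,.265),(0,.265),(.01,.265),(.01,.205)):
    Rt=rot(YS,np.radians(36));g=st(-.008,y,z)
    print(y,z,min((ik(g-.054*Rt[:,2],Rt@F,p,np.r_[q[:3],a,.3,b]) for a in(-1,.5,1.5) for b in(-2,0)),key=lambda s:s[1]))
plan(tcp(st(0,-.235,.17)),rot(YS,LEAN))
E
```

```text
t: 10.9
tcp_pos: [0.4808, -0.0189, 0.2205]
tool_rot: [0.933, -0.034, 0.358, 0.013]
force: [-0.5, 0.3, -4.0]
finger_gap: 0.125
gripper_force: 68.4
grip in station [-0.0004, -0.2365, 0.1804] F [-0.46399457  0.27662614 -3.97469259] q [-0.36543585  0.48884625  2.28107413  2.61023535  0.38993268 -1.29336862]
-0.235 0.168 (array([-0.348,  0.476,  2.238,  2.414,  0.243,  2.059]), np.float64(4.76356450894976e-22))
-0.235 0.265 (array([-0.348,  0.225,  2.129,  0.744,  0.238, -2.526]), np.float64(1.2518351962836228e-29))
-0.15 0.265 (array([-0.097,  0.244,  2.098,  0.084,  0.172, -1.674]), np.float64(2.8255929040500643e-30))
-0.1 0.265 (array([ 0.045,  0.266,  2.06 , -0.349,  0.202, -1.133]), np.float64(8.15275607827429e-31))
0 0.265 (array([ 0.296,  0.328,  1.948, -0.683,  0.342, -0.615]), np.float64(1.3352865202186412e-30))
0.01 0.265 (array([ 0.318,  0.335,  1.935, -0.693,  0.358, -0.588]), np.float64(2.9016644911116803e-30))
0.01 0.205 (array([ 0.318,  0.45 ,  1.994, -1.141,  0.249, -0.12 ]), np.float64(1.4733698422905358e-31))
shift cm [-0.66 -0.15  0.8 ] world [ 0.05  0.14 -1.04]
turn deg [ 0.04 -0.03  0.02]
```

```bash
python3 - <<'E'
from k2 import *
np.set_printoptions(precision=3,suppress=True)
p,f=fit();q=sense()['q']
for lean in(31,33,35):
  s=q.copy()
  for y,z in((-.235,.17),(-.235,.2),(-.235,.265),(-.15,.265),(-.1,.265),(0,.265),(.005,.24),(.005,.21),(.005,.20)):
    Rt=rot(YS,np.radians(lean));g=st(-.012,y,z)
    b=min((ik(g-.054*Rt[:,2],Rt,p,np.r_[s[:3],s[3]+a,max(s[4],.2),s[5]-a]) for a in(-.6,0,.4)),key=lambda s:s[1]);s=b[0]
    print(lean,y,z,s,'%.0e'%b[1])
E
```

```text
31 -0.235 0.17 [-0.335  0.443  2.185  1.657  0.135 -0.314] 1e-27
31 -0.235 0.2 [-0.335  0.366  2.155  0.958  0.164  0.392] 7e-30
31 -0.235 0.265 [-0.335  0.218  2.076  0.404  0.347  0.962] 3e-27
31 -0.15 0.265 [-0.096  0.237  2.047  0.039  0.317  1.514] 2e-30
31 -0.1 0.265 [ 0.04   0.259  2.011 -0.174  0.339  1.832] 2e-30
31 0 0.265 [ 0.282  0.321  1.903 -0.433  0.44   2.274] 3e-20
31 0.005 0.24 [ 0.293  0.368  1.924 -0.514  0.384  2.371] 6e-31
31 0.005 0.21 [ 0.293  0.424  1.954 -0.644  0.312  2.508] 4e-26
31 0.005 0.2 [ 0.293  0.443  1.963 -0.701  0.29   2.568] 2e-26
33 -0.235 0.17 [-0.342  0.451  2.209  2.064  0.165 -0.726] 1e-25
33 -0.235 0.2 [-0.342  0.371  2.18   1.363  0.148 -0.017] 1e-28
33 -0.235 0.265 [-0.342  0.218  2.101  0.512  0.3    0.851] 5e-30
33 -0.15 0.265 [-0.097  0.237  2.07   0.051  0.259  1.501] 5e-30
33 -0.1 0.265 [ 0.042  0.259  2.034 -0.225  0.283  1.884] 5e-31
33 0 0.265 [ 0.289  0.322  1.924 -0.52   0.398  2.363] 8e-31
33 0.005 0.24 [ 0.3    0.37   1.945 -0.627  0.345  2.486] 9e-31
33 0.005 0.21 [ 0.3    0.427  1.975 -0.804  0.279  2.672] 3e-29
33 0.005 0.2 [ 0.3    0.447  1.983 -0.882  0.26   2.753] 2e-23
35 -0.235 0.17 [-0.348  0.462  2.234  2.321  0.215 -0.989] 3e-30
35 -0.235 0.2 [-0.348  0.379  2.205  1.789  0.16  -0.449] 3e-31
35 -0.235 0.265 [-0.348  0.219  2.126  0.662  0.257  0.697] 5e-26
35 -0.15 0.265 [-0.097  0.238  2.094  0.071  0.199  1.481] 6e-30
35 -0.1 0.265 [ 0.045  0.26   2.057 -0.303  0.227  1.962] 9e-31
35 0 0.265 [ 0.296  0.323  1.945 -0.628  0.359  2.474] 3e-30
35 0.005 0.24 [ 0.307  0.373  1.966 -0.769  0.311  2.631] 8e-27
35 0.005 0.21 [ 0.306  0.431  1.993 -0.98   0.256  2.85 ] 2e-05
35 0.005 0.2 [ 0.302  0.448  1.995 -0.981  0.244  2.85 ] 4e-04
```

Lean 32° without the half turn, gripping 12 mm towards the robot from the middle, stays in range throughout. I set the carrier down, release, re-lean to 32° and regrasp.

```bash
python3 -m inch '[{"dx":-0.25,"dy":0,"dz":0.3,"wx":0,"wy":0,"wz":0},{"dx":-0.2,"dy":0,"dz":0.2,"wx":0,"wy":0,"wz":0},{"dx":-0.2,"dy":0,"dz":0.2,"wx":0,"wy":0,"wz":0},{"dx":-0.1,"dy":0,"dz":0.1,"wx":0,"wy":0,"wz":0},{"dx":-0.05,"dy":0,"dz":0.05,"wx":0,"wy":0,"wz":0},{"dx":0,"dy":0,"dz":0,"wx":0,"wy":0,"wz":0},{"dx":0,"dy":0,"dz":0,"wx":0,"wy":0,"wz":0}]'; python3 -c "
from h import *
where()"
```

```text
t: 11.78
tcp_pos: [0.4805, -0.0186, 0.2097]
tool_rot: [0.932, -0.034, 0.359, 0.014]
force: [0.6, -0.4, -4.0]
finger_gap: 0.126
gripper_force: 68.4
grip in station [-0.0006, -0.2362, 0.1697] F [ 0.62762394 -0.43136703 -3.99142978] q [-0.36524656  0.52351987  2.2919712   2.66248622  0.43207688 -1.35072022]
```

```bash
python3 -m inch '[{"dx":-0.05,"dy":0,"dz":0.06,"wx":0,"wy":0,"wz":0},{"dx":-0.05,"dy":0,"dz":0.06,"wx":0,"wy":0,"wz":0},{"dx":0,"dy":0,"dz":0,"wx":0,"wy":0,"wz":0},{"dx":0,"dy":0,"dz":0,"wx":0,"wy":0,"wz":0}]'; python3 -m inch '[{"dx":0,"dy":0,"dz":0,"wx":0,"wy":0,"wz":0},{"dx":0,"dy":0,"dz":0,"wx":0,"wy":0,"wz":0},{"dx":0,"dy":0,"dz":0,"wx":0,"wy":0,"wz":0},{"dx":0,"dy":0,"dz":0,"wx":0,"wy":0,"wz":0},{"dx":0,"dy":0,"dz":0,"wx":0,"wy":0,"wz":0},{"dx":0,"dy":0,"dz":0,"wx":0,"wy":0,"wz":0}]' 1;  python3 -c "
from h import *
where();plan(tcp(st(0,-.2362,.23)))
Rt=rot(YS,np.radians(32));plan(st(-.012,-.2362,.23)-.054*Rt[:,2],Rt)"
```

```text
t: 12.28
tcp_pos: [0.4805, -0.0186, 0.2081]
tool_rot: [0.933, -0.033, 0.359, 0.014]
force: [0.1, 0.3, -3.9]
finger_gap: 0.127
gripper_force: 68.5
t: 13.02
tcp_pos: [0.4805, -0.0186, 0.2081]
tool_rot: [0.932, -0.034, 0.359, 0.014]
force: [1.2, -0.4, -0.3]
finger_gap: 0.999
gripper_force: 0.0
grip in station [-0.0006, -0.2362, 0.1681] F [ 1.1936562  -0.41766174 -0.32804465] q [-0.36521358  0.52866743  2.29309259  2.66860034  0.4375151  -1.35735257]
shift cm [ 4.21  0.01 -4.55] world [ 0.07 -0.01  6.2 ]
shift cm [ 4.26  0.01 -5.27] world [-0.38  0.03  6.77]
turn deg [  0.04 -10.16   0.05]
```

```bash
python3 -m inch '[{"dx":0.3,"dy":0,"dz":-0.3,"wx":0,"wy":-2.5,"wz":0},{"dx":0,"dy":0,"dz":-0.2,"wx":0,"wy":-2.5,"wz":0},{"dx":0,"dy":0,"dz":-0.2,"wx":0,"wy":-2.5,"wz":0},{"dx":0,"dy":0,"dz":0,"wx":0,"wy":-2.5,"wz":0},{"dx":0,"dy":0,"dz":0,"wx":0,"wy":0,"wz":0},{"dx":0,"dy":0,"dz":0,"wx":0,"wy":0,"wz":0}]';  python3 -c "
from h import *
where()
Rt=rot(YS,np.radians(32));plan(st(-.012,-.2362,.168)-.054*Rt[:,2],Rt)"
```

```text
t: 13.78
tcp_pos: [0.4779, -0.0175, 0.2151]
tool_rot: [0.959, -0.034, 0.281, 0.009]
force: [0.0, 0.1, -0.5]
finger_gap: 0.998
gripper_force: 0.0
grip in station [-0.0104, -0.2352, 0.1697] F [ 0.03706956  0.12553084 -0.54620794] q [-0.34214573  0.45172152  2.20148581  1.98090181  0.16040346 -0.64360963]
shift cm [-0.17  0.09  0.05] world [-0.12 -0.08 -0.13]
turn deg [-0.17 -0.66  0.01]
```

Now grip and lift to z 0.266.

```bash
python3 -m inch '[{"dx":-0.2,"dy":0.1,"dz":0.1,"wx":0,"wy":0,"wz":0},{"dx":0,"dy":0,"dz":0,"wx":0,"wy":0,"wz":0},{"dx":0,"dy":0,"dz":0,"wx":0,"wy":0,"wz":0},{"dx":0,"dy":0,"dz":0,"wx":0,"wy":0,"wz":0},{"dx":0,"dy":0,"dz":0,"wx":0,"wy":0,"wz":0},{"dx":0,"dy":0,"dz":0,"wx":0,"wy":0,"wz":0},{"dx":0,"dy":0,"dz":0,"wx":0,"wy":0,"wz":0},{"dx":0,"dy":0,"dz":0,"wx":0,"wy":0,"wz":0}]' 0 80
python3 -m inch '[{"dx":0.15,"dy":0,"dz":-0.25,"wx":0,"wy":0,"wz":0},{"dx":0.3,"dy":0,"dz":-0.45,"wx":0,"wy":0,"wz":0},{"dx":0.5,"dy":0,"dz":-0.8,"wx":0,"wy":0,"wz":0},{"dx":0.7,"dy":0,"dz":-1.1,"wx":0,"wy":0,"wz":0},{"dx":0.8,"dy":0,"dz":-1.3,"wx":0,"wy":0,"wz":0},{"dx":0.8,"dy":0,"dz":-1.3,"wx":0,"wy":0,"wz":0},{"dx":0.8,"dy":0,"dz":-1.3,"wx":0,"wy":0,"wz":0},{"dx":0.7,"dy":0,"dz":-1.1,"wx":0,"wy":0,"wz":0},{"dx":0.4,"dy":0,"dz":-0.6,"wx":0,"wy":0,"wz":0},{"dx":0,"dy":0,"dz":0,"wx":0,"wy":0,"wz":0}]'; python3 - <<'E'
from h import *
where();L=np.radians(32);Rt=rot(YS,L);plan(st(-.012,.005,.266)-.054*Rt[:,2],Rt)
T=eyes.snapshot('top');S=eyes.snapshot('scene');np.save('pics/tf.npy',T);np.save('pics/sf.npy',S)
ct,_=blob('top',T,(80,90,50),(100,255,255),(295,190,325,245));cs,_=blob('scene',S,(80,90,50),(100,255,255),(235,170,285,260));ct=ct[:,0];cs=cs[:,0]
print('top far',ct[ct[:,1]<=ct[:,1].min()+1].mean(0));
for v in range(cs[:,1].min(),cs[:,1].max()+1,4): r=cs[cs[:,1]==v][:,0];print(v,r.min(),r.max(),end='; ')
print('\npred',proj('top',st(.075,-.235,.271)),proj('scene',st(.075,-.235,.271)))
g=lambda i,x,y:cv2.resize(i[y:y+160,x:x+160],(400,400),interpolation=cv2.INTER_CUBIC)
cv2.imwrite('pics/f.png',np.hstack([g(T,205,130),g(S,200,120)])[:,:,::-1])
E
```

```text
t: 14.78
tcp_pos: [0.4768, -0.0187, 0.2134]
tool_rot: [0.959, -0.034, 0.281, 0.009]
force: [-3.6, -2.3, 4.1]
finger_gap: 0.121
gripper_force: 78.4
t: 16.02
tcp_pos: [0.4753, -0.0176, 0.3059]
tool_rot: [0.959, -0.033, 0.28, 0.007]
force: [-0.7, 0.3, -4.0]
finger_gap: 0.124
gripper_force: 78.0
grip in station [-0.0131, -0.2353, 0.2604] F [-0.72214376  0.26733941 -4.02277743] q [-0.34683962  0.22594041  2.10376656  0.53316788  0.30306632  0.82319112]
shift cm [  0.48 -24.06  -0.26] world [ 1.9  23.99  0.58]
turn deg [-0.37 -0.51  0.09]
top far [307.  202.4]
194 251 251; 198 253 254; 202 254 257; 206 255 259; 210 257 261; 214 258 263; 218 261 265; 222 263 268; 226 265 269; 230 266 270; 234 266 270; 238 267 270; 242 266 270; 246 267 270; 
pred [307.6 199.5] [268.26 225.71]
```

View pics/f.png

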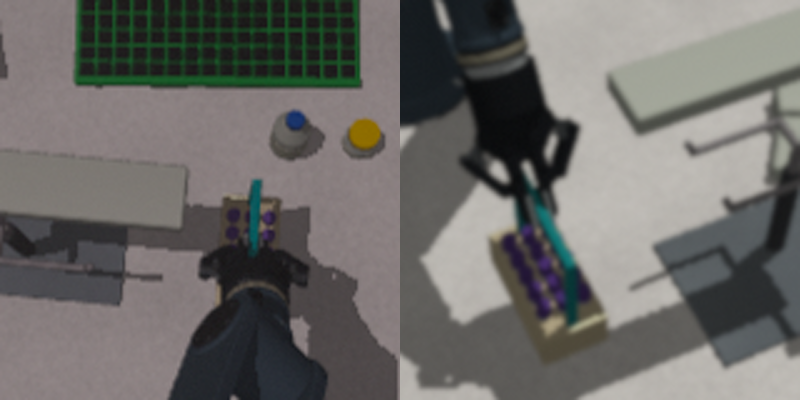

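The carrier hangs upright with the fingers a little robot-side of the middle (right panel: bar far end at (570,265), rack level). Moving in along +y.

```bash
python3 -m inch '[{"dx":0.25,"dy":-0.3,"dz":-0.25,"wx":0,"wy":0,"wz":0},{"dx":0.2,"dy":-0.8,"dz":-0.2,"wx":0,"wy":0,"wz":0},{"dx":0,"dy":-1.2,"dz":0,"wx":0,"wy":0,"wz":0},{"dx":0,"dy":-1.4,"dz":0,"wx":0,"wy":0,"wz":0},{"dx":0,"dy":-1.4,"dz":0,"wx":0,"wy":0,"wz":0},{"dx":0,"dy":-1.4,"dz":0,"wx":0,"wy":0,"wz":0},{"dx":0,"dy":-1.4,"dz":0,"wx":0,"wy":0,"wz":0},{"dx":0,"dy":-1,"dz":0,"wx":0,"wy":0,"wz":0},{"dx":0,"dy":-0.5,"dz":0,"wx":0,"wy":0,"wz":0},{"dx":0,"dy":0,"dz":0,"wx":0,"wy":0,"wz":0}]'; python3 - <<'E'
from h import *
where();L=np.radians(32);Rt=rot(YS,L);plan(st(-.012,.005,.266)-.054*Rt[:,2],Rt)
T=eyes.snapshot('top');S=eyes.snapshot('scene');np.save('pics/tf.npy',T);np.save('pics/sf.npy',S)
g=lambda i,x,y:cv2.resize(i[y:y+160,x:x+160],(400,400),interpolation=cv2.INTER_CUBIC)
cv2.imwrite('pics/g.png',np.hstack([g(T,165,130),g(S,240,90)])[:,:,::-1])
E
```

```text
t: 17.38
tcp_pos: [0.4833, 0.0757, 0.312]
tool_rot: [0.96, -0.033, 0.28, 0.008]
force: [-0.5, -0.9, -4.6]
finger_gap: 0.122
gripper_force: 78.0
grip in station [-0.0119, -0.1416, 0.2665] F [-0.48862806 -0.93123432 -4.55385021] q [-0.07690148  0.23621102  2.05793679  0.02653282  0.28074523  1.5402361 ]
shift cm [  0.04 -14.69   0.11] world [ 1.1  14.65 -0.02]
turn deg [-0.29 -0.48  0.09]
```

View pics/g.png

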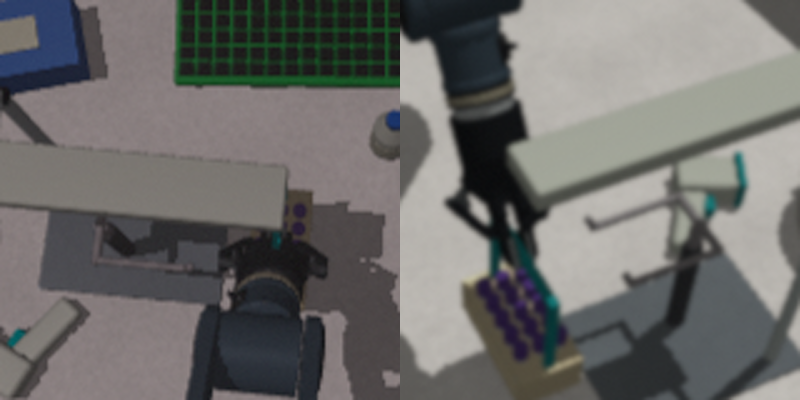

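The carrier is entering: in the right panel the light bar's end is at (525,190), with the gripper just robot-side of it and the prong tips ahead at (592,222) and (632,278). No contact force shows, so I continue slowly.

```bash
python3 -m inch '[{"dx":0,"dy":-0.3,"dz":0,"wx":0,"wy":0,"wz":0},{"dx":0,"dy":-0.5,"dz":0,"wx":0,"wy":0,"wz":0},{"dx":0,"dy":-0.7,"dz":0,"wx":0,"wy":0,"wz":0},{"dx":0,"dy":-0.7,"dz":0,"wx":0,"wy":0,"wz":0},{"dx":0,"dy":-0.7,"dz":0,"wx":0,"wy":0,"wz":0},{"dx":0,"dy":-0.7,"dz":0,"wx":0,"wy":0,"wz":0},{"dx":0,"dy":-0.5,"dz":0,"wx":0,"wy":0,"wz":0},{"dx":0,"dy":-0.3,"dz":0,"wx":0,"wy":0,"wz":0},{"dx":0,"dy":0,"dz":0,"wx":0,"wy":0,"wz":0}]'; python3 -m inch '[{"dx":0,"dy":-0.3,"dz":0,"wx":0,"wy":0,"wz":0},{"dx":0,"dy":-0.5,"dz":0,"wx":0,"wy":0,"wz":0},{"dx":0,"dy":-0.7,"dz":0,"wx":0,"wy":0,"wz":0},{"dx":0,"dy":-0.7,"dz":0,"wx":0,"wy":0,"wz":0},{"dx":0,"dy":-0.7,"dz":0,"wx":0,"wy":0,"wz":0},{"dx":0,"dy":-0.7,"dz":0,"wx":0,"wy":0,"wz":0},{"dx":0,"dy":-0.5,"dz":0,"wx":0,"wy":0,"wz":0},{"dx":0,"dy":-0.3,"dz":0,"wx":0,"wy":0,"wz":0},{"dx":0,"dy":0,"dz":0,"wx":0,"wy":0,"wz":0}]'; python3 -c "
from h import *
where();L=np.radians(32);Rt=rot(YS,L);plan(st(-.012,.005,.266)-.054*Rt[:,2],Rt)"
```

```text
t: 18.6
tcp_pos: [0.4872, 0.1192, 0.3134]
tool_rot: [0.959, -0.034, 0.281, 0.008]
force: [-0.3, 0.2, -3.8]
finger_gap: 0.122
gripper_force: 78.0
t: 19.73
tcp_pos: [0.4903, 0.1632, 0.3136]
tool_rot: [0.959, -0.034, 0.281, 0.008]
force: [0.4, -0.3, -4.6]
finger_gap: 0.118
gripper_force: 78.0
grip in station [-0.0111, -0.0539, 0.2681] F [ 0.40966597 -0.31351933 -4.63457325] q [ 0.15730234  0.27933974  1.98120226 -0.36178031  0.3421418   2.10658162]
shift cm [-0.11 -5.92  0.16] world [ 0.4   5.9  -0.18]
turn deg [-0.26 -0.7   0.07]
```

```bash
python3 -m inch '[{"dx":-0.1,"dy":-0.3,"dz":0.1,"wx":0,"wy":0,"wz":0},{"dx":0,"dy":-0.6,"dz":0,"wx":0,"wy":0,"wz":0},{"dx":0,"dy":-0.8,"dz":0,"wx":0,"wy":0,"wz":0},{"dx":0,"dy":-0.9,"dz":0,"wx":0,"wy":0,"wz":0},{"dx":0,"dy":-0.9,"dz":0,"wx":0,"wy":0,"wz":0},{"dx":0,"dy":-0.9,"dz":0,"wx":0,"wy":0,"wz":0},{"dx":0,"dy":-0.8,"dz":0,"wx":0,"wy":0,"wz":0},{"dx":0,"dy":-0.6,"dz":0,"wx":0,"wy":0,"wz":0},{"dx":0,"dy":-0.2,"dz":0,"wx":0,"wy":0,"wz":0},{"dx":0,"dy":0,"dz":0,"wx":0,"wy":0,"wz":0}]'; python3 - <<'E'
from h import *
where();L=np.radians(32);Rt=rot(YS,L);plan(st(-.012,.005,.220)-.054*Rt[:,2],Rt)
S=eyes.snapshot('scene');T=eyes.snapshot('top')
g=lambda i,x,y:cv2.resize(i[y:y+130,x:x+130],(400,400),interpolation=cv2.INTER_CUBIC)
cv2.imwrite('pics/i.png',np.hstack([g(T,140,150),g(S,280,100)])[:,:,::-1])
E
```

```text
t: 20.98
tcp_pos: [0.4941, 0.223, 0.3123]
tool_rot: [0.959, -0.034, 0.281, 0.008]
force: [0.1, -1.1, -4.3]
finger_gap: 0.125
gripper_force: 78.0
grip in station [-0.0117, 0.0059, 0.2668] F [ 0.10656034 -1.06011335 -4.27893501] q [ 0.29803385  0.32214985  1.91179652 -0.49805712  0.41280072  2.34779864]
shift cm [-2.49  0.08  3.93] world [ 0.02 -0.07 -4.65]
turn deg [-0.25 -0.69  0.06]
```

View pics/i.png

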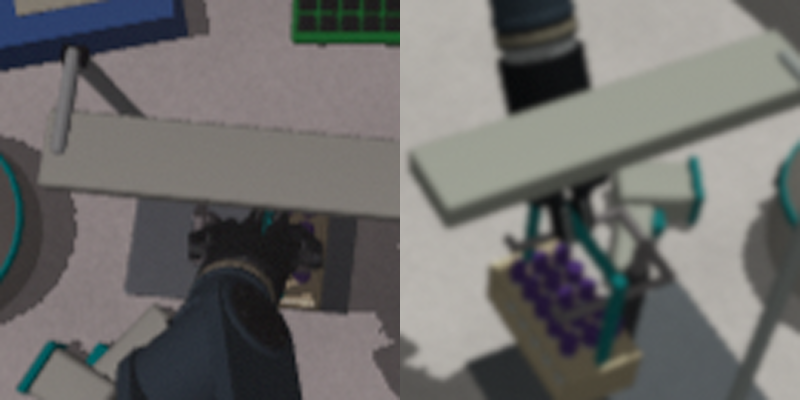

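The prongs run through the opening, with the near prong's tip at (510,243) and the bar behind it between (535,225) and (620,285) in the right panel. Lowering by 3 cm, then by feel.

```bash
python3 -m inch '[{"dx":-0.1,"dy":0,"dz":0.2,"wx":0,"wy":0,"wz":0},{"dx":-0.25,"dy":0,"dz":0.4,"wx":0,"wy":0,"wz":0},{"dx":-0.3,"dy":0,"dz":0.5,"wx":0,"wy":0,"wz":0},{"dx":-0.3,"dy":0,"dz":0.5,"wx":0,"wy":0,"wz":0},{"dx":-0.3,"dy":0,"dz":0.5,"wx":0,"wy":0,"wz":0},{"dx":-0.2,"dy":0,"dz":0.3,"wx":0,"wy":0,"wz":0},{"dx":-0.1,"dy":0,"dz":0.15,"wx":0,"wy":0,"wz":0},{"dx":0,"dy":0,"dz":0,"wx":0,"wy":0,"wz":0}]'; python3 -c "
from h import *
where()"
for i in 1 2; do python3 -m inch '[{"dx":-0.05,"dy":0,"dz":0.09,"wx":0,"wy":0,"wz":0},{"dx":-0.05,"dy":0,"dz":0.08,"wx":0,"wy":0,"wz":0},{"dx":0,"dy":0,"dz":0,"wx":0,"wy":0,"wz":0}]' | grep -E 'tcp_pos|^force'; done
```

```text
t: 22.08
tcp_pos: [0.4949, 0.223, 0.2824]
tool_rot: [0.959, -0.034, 0.281, 0.008]
force: [0.9, -0.9, -5.0]
finger_gap: 0.123
gripper_force: 78.0
grip in station [-0.0109, 0.006, 0.237] F [ 0.89108868 -0.88981929 -4.98105777] q [ 0.29750199  0.37589962  1.94310974 -0.61103679  0.34002217  2.46894096]
tcp_pos: [0.4949, 0.223, 0.2806]
force: [1.0, 0.6, -5.0]
tcp_pos: [0.495, 0.2229, 0.2785]
force: [0.1, -0.0, -5.1]
```

```bash
python3 -m inch '[{"dx":-0.05,"dy":0,"dz":0.09,"wx":0,"wy":0,"wz":0},{"dx":-0.05,"dy":0,"dz":0.09,"wx":0,"wy":0,"wz":0},{"dx":-0.05,"dy":0,"dz":0.09,"wx":0,"wy":0,"wz":0},{"dx":-0.05,"dy":0,"dz":0.09,"wx":0,"wy":0,"wz":0},{"dx":0,"dy":0,"dz":0,"wx":0,"wy":0,"wz":0}]' | grep -E 'tcp_pos|^force'; python3 -m inch '[{"dx":-0.05,"dy":0,"dz":0.09,"wx":0,"wy":0,"wz":0},{"dx":-0.05,"dy":0,"dz":0.09,"wx":0,"wy":0,"wz":0},{"dx":0,"dy":0,"dz":0,"wx":0,"wy":0,"wz":0}]' | grep -E 'tcp_pos|^force'; python3 -m inch '[{"dx":-0.05,"dy":0,"dz":0.09,"wx":0,"wy":0,"wz":0},{"dx":-0.05,"dy":0,"dz":0.09,"wx":0,"wy":0,"wz":0},{"dx":0,"dy":0,"dz":0,"wx":0,"wy":0,"wz":0}]' | grep -E 'tcp_pos|^force'
```

```text
tcp_pos: [0.4952, 0.2229, 0.2743]
force: [0.5, 0.5, -5.2]
tcp_pos: [0.4954, 0.2229, 0.2723]
force: [-0.8, -0.0, -4.2]
tcp_pos: [0.4955, 0.2229, 0.2703]
force: [0.3, 0.1, -4.2]
```

```bash
python3 -m inch '[{"dx":-0.05,"dy":0,"dz":0.09,"wx":0,"wy":0,"wz":0},{"dx":-0.05,"dy":0,"dz":0.09,"wx":0,"wy":0,"wz":0},{"dx":0,"dy":0,"dz":0,"wx":0,"wy":0,"wz":0}]' | grep -E 'tcp_pos|^force'; python3 -c "
from h import *
where();print(sense()['ft_torque'])"
```

```text
tcp_pos: [0.4956, 0.2229, 0.2682]
force: [1.3, 0.2, -4.9]
grip in station [-0.0101, 0.006, 0.2227] F [ 1.32861183  0.21758295 -4.8784069 ] q [ 0.29684082  0.40323888  1.95592692 -0.68227516  0.30783582  2.54366347]
[ 0.04604932  0.68658151 -0.04913263]
```

```bash
python3 -m inch '[{"dx":-0.05,"dy":0,"dz":0.09,"wx":0,"wy":0,"wz":0},{"dx":-0.05,"dy":0,"dz":0.09,"wx":0,"wy":0,"wz":0},{"dx":0,"dy":0,"dz":0,"wx":0,"wy":0,"wz":0}]' | grep -E 'tcp_pos|^force'; python3 -m inch '[{"dx":-0.05,"dy":0,"dz":0.09,"wx":0,"wy":0,"wz":0},{"dx":0,"dy":0,"dz":0,"wx":0,"wy":0,"wz":0}]' | grep -E 'tcp_pos|^force'
```

```text
tcp_pos: [0.4958, 0.2229, 0.2661]
force: [-0.1, 0.4, -4.6]
tcp_pos: [0.4958, 0.2229, 0.2652]
force: [-0.5, 0.5, -3.3]
```

```bash
python3 -m inch '[{"dx":-0.05,"dy":0,"dz":0.09,"wx":0,"wy":0,"wz":0},{"dx":0,"dy":0,"dz":0,"wx":0,"wy":0,"wz":0}]' | grep -E 'tcp_pos|^force'; python3 -m inch '[{"dx":-0.05,"dy":0,"dz":0.09,"wx":0,"wy":0,"wz":0},{"dx":0,"dy":0,"dz":0,"wx":0,"wy":0,"wz":0}]' | grep -E 'tcp_pos|^force'
```

```text
tcp_pos: [0.4959, 0.2229, 0.2641]
force: [-0.1, 0.5, -4.7]
tcp_pos: [0.4959, 0.2229, 0.2631]
force: [0.4, 0.2, -4.4]
```

```bash
python3 -m inch '[{"dx":-0.05,"dy":0,"dz":0.09,"wx":0,"wy":0,"wz":0},{"dx":0,"dy":0,"dz":0,"wx":0,"wy":0,"wz":0}]' | grep -E 'tcp_pos|^force'; python3 -m inch '[{"dx":-0.05,"dy":0,"dz":0.09,"wx":0,"wy":0,"wz":0},{"dx":0,"dy":0,"dz":0,"wx":0,"wy":0,"wz":0}]' | grep -E 'tcp_pos|^force'
```

```text
tcp_pos: [0.496, 0.2229, 0.262]
force: [-0.3, -0.1, -4.5]
tcp_pos: [0.4962, 0.223, 0.2616]
force: [-2.4, -0.4, 0.5]
```

```bash
python3 -m inch '[{"dx":-0.05,"dy":0,"dz":0.09,"wx":0,"wy":0,"wz":0},{"dx":0,"dy":0,"dz":0,"wx":0,"wy":0,"wz":0}]' | grep -E 'tcp_pos|^force'
```

```text
tcp_pos: [0.4961, 0.223, 0.2614]
force: [-5.8, -0.3, 6.7]
```

The hook bears about 11 N while the fingers hold. I hold a moment, then open part way.

```bash
python3 -m inch '[{"dx":0,"dy":0,"dz":0,"wx":0,"wy":0,"wz":0},{"dx":0,"dy":0,"dz":0,"wx":0,"wy":0,"wz":0},{"dx":0,"dy":0,"dz":0,"wx":0,"wy":0,"wz":0}]' ; python3 -m inch '[{"dx":0,"dy":0,"dz":0,"wx":0,"wy":0,"wz":0},{"dx":0,"dy":0,"dz":0,"wx":0,"wy":0,"wz":0},{"dx":0,"dy":0,"dz":0,"wx":0,"wy":0,"wz":0},{"dx":0,"dy":0,"dz":0,"wx":0,"wy":0,"wz":0},{"dx":0,"dy":0,"dz":0,"wx":0,"wy":0,"wz":0},{"dx":0,"dy":0,"dz":0,"wx":0,"wy":0,"wz":0}]' 0.55; python3 - <<'E'
from h import *
where()
S=eyes.snapshot('scene');T=eyes.snapshot('top')
g=lambda i,x,y:cv2.resize(i[y:y+130,x:x+130],(400,400),interpolation=cv2.INTER_CUBIC)
cv2.imwrite('pics/j.png',np.hstack([g(T,140,150),g(S,280,100)])[:,:,::-1])
E
```

```text
t: 26.82
tcp_pos: [0.4962, 0.223, 0.2614]
tool_rot: [0.959, -0.034, 0.282, 0.008]
force: [-5.7, -1.1, 6.9]
finger_gap: 0.123
gripper_force: 79.9
t: 27.58
tcp_pos: [0.4962, 0.2229, 0.26]
tool_rot: [0.959, -0.034, 0.281, 0.008]
force: [-0.1, 0.2, 0.3]
finger_gap: 0.548
gripper_force: 0.0
grip in station [-0.0095, 0.0061, 0.2146] F [-0.10170651  0.17103518  0.27292661] q [ 0.29647455  0.41940037  1.96258587 -0.7302966   0.29009817  2.59363265]
```

View pics/j.png

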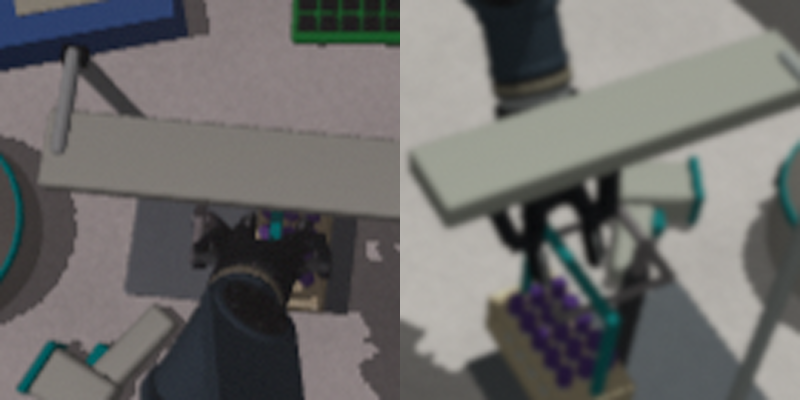

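The carrier hangs on the hook and the fingers stand open on both sides of the bar (right panel: bar (550,235) to (610,320)). Backing out along the tool axis.

```bash
python3 -m inch '[{"dx":0,"dy":0,"dz":-0.3,"wx":0,"wy":0,"wz":0},{"dx":0,"dy":0,"dz":-0.6,"wx":0,"wy":0,"wz":0},{"dx":0,"dy":0,"dz":-0.9,"wx":0,"wy":0,"wz":0},{"dx":0,"dy":0,"dz":-1,"wx":0,"wy":0,"wz":0},{"dx":0,"dy":0,"dz":-1.2,"wx":0,"wy":0,"wz":0},{"dx":0,"dy":0,"dz":-1.2,"wx":0,"wy":0,"wz":0},{"dx":0,"dy":0,"dz":-1.2,"wx":0,"wy":0,"wz":0},{"dx":0,"dy":0,"dz":-1,"wx":0,"wy":0,"wz":0},{"dx":0,"dy":0,"dz":-0.6,"wx":0,"wy":0,"wz":0},{"dx":0,"dy":0,"dz":0,"wx":0,"wy":0,"wz":0}]'; python3 -m inch '[{"dx":-0.5,"dy":0,"dz":-0.3,"wx":0,"wy":0,"wz":0},{"dx":-1,"dy":0,"dz":-0.6,"wx":0,"wy":0,"wz":0},{"dx":-1,"dy":0,"dz":-0.6,"wx":0,"wy":0,"wz":0},{"dx":-1,"dy":0,"dz":-0.6,"wx":0,"wy":0,"wz":0},{"dx":-0.5,"dy":0,"dz":-0.3,"wx":0,"wy":0,"wz":0},{"dx":0,"dy":0,"dz":0,"wx":0,"wy":0,"wz":0},{"dx":0,"dy":0,"dz":0,"wx":0,"wy":0,"wz":0},{"dx":0,"dy":0,"dz":0,"wx":0,"wy":0,"wz":0}]'; python3 - <<'E'
from h import *
where()
np.set_printoptions(precision=4,suppress=True)
S=eyes.snapshot('scene')
cs,_=blob('scene',S,(80,90,50),(100,255,255),(320,150,350,240));cs=cs[:,0]
for v in range(cs[:,1].min(),cs[:,1].max()+1,4): r=cs[cs[:,1]==v][:,0];print(v,r.min(),r.max(),end='; ')
print('pred far/near top',[proj('scene',st(k,.006,.218)) for k in(.075,-.075)])
cv2.imwrite('pics/l.png',cv2.resize(S[100:260,240:440],(800,600),interpolation=cv2.INTER_CUBIC)[:,:,::-1])
E
```

```text
t: 28.92
tcp_pos: [0.453, 0.2258, 0.3279]
tool_rot: [0.959, -0.034, 0.282, 0.008]
force: [-0.1, 0.5, -0.6]
finger_gap: 0.549
gripper_force: 0.0
t: 29.92
tcp_pos: [0.407, 0.229, 0.3261]
tool_rot: [0.959, -0.034, 0.282, 0.008]
force: [-0.2, 0.2, -0.6]
finger_gap: 0.55
gripper_force: 0.0
grip in station [-0.0989, 0.0056, 0.2807] F [-0.17489168  0.24174592 -0.6437671 ] q [ 0.38788841  0.20797151  2.04224592 -0.5951286   0.43510955  2.51600298]
169 323 325; 173 323 328; 177 327 331; 181 331 334; 185 334 336; 189 337 339; 193 340 342; 197 342 345; 201 344 349; 205 346 349; 209 348 348; pred far/near top [array([349.0089, 205.1623]), array([322.4522, 167.9403])]
```

View pics/l.png

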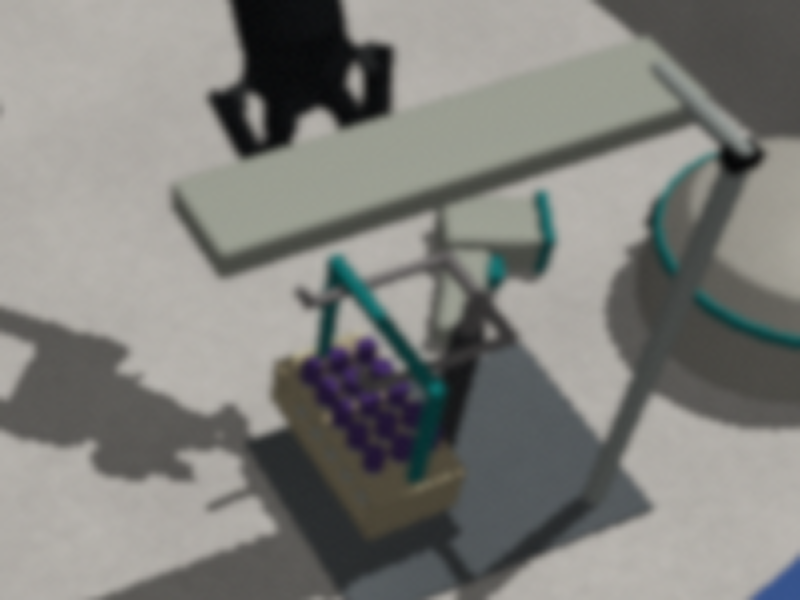

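The carrier hangs level on both prongs behind the tips: bar ends at (338,262) and (432,390), near tip at (308,297). The observed bar ends match the prediction for x ≈ 0, y ≈ 0.006, z ≈ 0.213, and the gripper is clear. Handing in.

```bash
python3 -c "
from station import workorder
print(workorder.sign_off())"
```

```text
the job is handed in; nothing more can be done
None
```

The teal carrier is hanging level on both prongs behind the tips. The hook carried weight while I still held the handle, then I let go and backed the arm clear, and the job was handed in at about 30 s (no verdict came back).

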